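Move the charged battery from the charger to the glass grinder

ROBOT

A 6-joint arm with a two-finger parallel gripper is mounted at the origin on the work surface. World frame = base frame: x ahead of the robot, y to its left, z up, the work surface at z = 0. Lengths are in m, angles in rad, forces in N, time in s.
With the tool pointing down it reaches from about 0.35 to 0.725 m from the base axis. Payload 6 kg.
Tool frame: the origin (TCP) lies at the very end of the fingers, on their centre line; the grasp point (between the pads) lies 19 mm behind it; z points along the fingers, y is the line along which they close (so a half turn about z gives the same grasp; the last joint's range is limited). The gripper opens to 85 mm and grips with 20 to 120 N. Pads are 22 mm wide; open, the fingers measure 114 mm over their backs; the gripper's body (76 mm by 85 mm) begins 54 mm behind the grasp point. The pads swing forward as they close: fully open they stand 13 mm farther back than shut.
Start: joints at [-0.926, 0.04, 0.085, 0, -1.615, -0.334], TCP at [0.184, -0.571, 0.231] pointing down, gripper open.
Joint ranges: [-2.56, 2.56], [-1.29, 2.01], [-1.08, 1.49], [-3.29, 1.98], [-2.81, -0.18], [-2.99, 2.99]. Speed limits (rad/s): [2.57, 2.57, 3.01, 3.14, 3.14, 3.14].

INTERFACE

Orientations are given as a unit quaternion [w, x, y, z].
In Python, from plant import read_state, read_camera, camera_params, job, nets gives the robot as it stands.
- The arm moves only by the tool arm_command, never from a script. Its arguments are lists of equal length, an entry for each row: "delta_pos": the shift along the tool's x, y, z in cm, a list of three; "twist": the turn, a rotation vector about the tool's x, y, z in rad, a list of three; "gripper": the opening, from 0 (shut) to 1 (fully open). A call has 1 to 12 rows; each row is the pose to reach, as a shift and turn from the pose commanded when the call began, along the tool's axes at that moment; what a row does not reach only later rows make up. A row lasts 1/12 s, in which the tool goes at most 41.7 mm and 7.16 degrees, less where a joint would pass 70% of its speed; a pose out of reach is approached as far as the arm can. A call with a gripper value outside its range is refused whole. The fingers move at their own pace and stop on an object; "squeeze" is the grip in N (left out, the last holds). Time passes only in rows, so rows that repeat a pose let the fingers close. It gives the time, the measured TCP pose, the force, the opening and the grip force at its end, in the units of the state.
- read_state(): the state, without advancing time (a new reading comes with each control period).
- read_camera(name): name is "scene" or "top" or "wrist"; returns the picture (384x512x3 uint8, blue, green, red); there is no depth.
- camera_params(name): a dict with "K" (3x3 intrinsics, pixels), "position" and "attitude" of the camera in the world. Camera axes: x right, y up, looking along -z (the intrinsics and any distortion apply to the point x, -y, -z); pixel columns grow to the right and rows downward; lengths in m; the calibration is good to about 2 mm. A picture is of the moment at which its call begins: read the wrist's pose just before it. camera_params takes no time and is no camera call; for the wrist camera it gives the pose at the moment of the call.
- job.finish_job(): hands the job in; it is judged then, once.
Trained networks look in the newest picture that a camera, given by its name, has taken for a name from the list of things; names that differ only in an ending like _2 or _b are one class to them, and where a whole thing is asked for, a point or a joint stands for the part that bears it (a point fixed in the world has none). Each returns a list of dicts, best first, with "score" (0 to 1); they miss things now and then, are a little off and sometimes report something else, mostly with a low value. They report only what shows in the picture. A call takes as long as a camera call. They do not tell look-alikes from the thing itself.
- nets.find_in(label, camera): "bbox" ([centre column, centre row, width, height] in pixels, round what is visible of it).
The state is a dict: "time": time; "qpos": joint angles; "qd": joint speeds; "effort": joint torques, N m; "tcp_pos": TCP position; "tcp_rot": TCP orientation; "contact_force": force on the tool from outside, world axes, zero at the start; "torque": the same for the moment, N m; "finger_gap": finger opening in m; "finger_force": force on a finger pad.
Only numpy, scipy, OpenCV 4.12 (cv2) and the standard library are available. Lean on these libraries where they do the work, as an engineer would, in place of code of your own. Each camera call takes 0.05 s, during which the arm holds its last target. There are 200 camera calls.

TASK

Take the charged teal battery out of the charger by pressing the charger's red catch pad, and slide it into the rails of the blue glass grinder until the catch clicks up behind it and holds it. Push and press gently: feel for the end of travel and do not squash the rubber end stop. Let go of the battery, and leave everything else on the bench where it is.

Things in the scene. Friction and masses are not known exactly. Their poses are not given: they have to be found in the camera images.
- battery: Charged battery, 0.3-0.5 kg, 90 long (x) x 60 wide x 62 high mm, teal, orange band at its nose (+x end, goes in first), green bars on top. Origin: centre of underside. Foot z 0-10: dovetail 60 mm wide at the bottom, 48 at the top, first 8 mm at the nose 52 wide and bevelled below. Casing z 11-62: 90 x 46 mm, flat upright sides to grip across the 46. Starts latched in the charger
- battery_nose (a point): Centre of the lower edge of the battery's nose: 45 mm ahead (+x) of its origin, on its underside
- charger: Fixed charger: grey bay in front, black box behind it (x 69 to 154, 130 wide, 70 high, mm), green lamp. Origin: on the bench under the centre of a battery pushed fully home; x = push-in direction, y left, z up. Bay floor 20 mm above the bench, so a battery in it has its underside at z = 20. Rail tops at z = 35, rail outsides at y = +-48. A latched battery rests at x about -2
- charger_mouth (a point): Middle of the mouth of the charger's rails at floor height (charger frame x -80, z 20 mm). Two dovetail rails, 1.5 mm play on each side of the battery's foot (2.5 mm upwards), straight from x -64 inwards; from there to the mouth at x -80 flared 4 mm a side and the floor sloping down 5 mm. Rubber end stop at x +45, up to z 48. A battery lifts clear with its origin at x -127 or less
- charger_catch_pad (a point): Top centre of the charger's red catch pad, 26 x 28 mm, left of the bay (charger frame x -54, y 66, z 31 mm at rest); press it straight down. The catch itself, in mid floor, stands 6 mm up, upright face at x -47 behind the latched battery, slope towards the mouth. When it is down, a sprung ejector (7.5 N at home, 4.5 N after 12 mm) pops the battery out 12 mm or a little more, over the catch
- charger_catch (a joint): How far the charger's catch is down, m: 0 up, 0.006 level with the bay floor (battery free), 0.009 at its hard end. Spring 1 N rising to 2.3 N, plus 2 to 5 N of rubbing while the latched battery leans on it
- grinder: Fixed glass grinder: blue box (x 72 to 238, 182 wide, 84 high, mm), brass head to z 114, shield on the far side to z 165. In front a bay with aluminium rails, the same in all sizes, catch and ejector as the charger's. Origin and axes as for the charger, BUT the whole bay lies up to 12 mm nearer or farther along x than this frame says, different each time: feel it. In y and z it is true
- grinder_mouth (a point): Nominal middle of the grinder's rail mouth (grinder frame x -80, z 20; true x up to 12 mm off: to enter, set the battery down at x -144 or less). Pushing in takes 2-6 N at first, 8-15 N over the last 12 mm against the ejector; then the stiff end stop. The catch clicks up when the battery is within 2 mm of the stop; if not, the ejector pushes it back out when it is let go
- grinder_catch (a joint): How far the grinder's catch is down, m: 0 up, about 0.006 while a battery lies over it, back to 0 when it has clicked up behind the battery
- grinder_stop (a joint): How far the rubber end stop of the grinder's bay is squashed, m: 0 free, 3.5 N per mm; more than 0.002 harms it. The click needs no squashing at all
- flat_battery: A bystander: an empty battery of the same shape, purple with dark bars, 90 x 60 x 62 mm, on the bench between the two machines. Origin: centre of its underside
- jar: A bystander: closed green glass jar, 68 mm across, 95 mm high. Origin: centre of its underside
- mug: A bystander: blue mug, 84 mm across, 90 mm high. Origin: centre of its underside
- spatula: A bystander: grout spatula, about 280 mm long, lying on the bench
- glass_tile: A bystander: teal glass tile, 45 x 45 x 8 mm, lying on the bench. Origin: centre of its underside
- weight: A bystander: brass weight with a knob, 52 mm across, 70 mm high. Origin: centre of its underside
- nippers: A bystander: tile nippers, about 150 mm long and 17 mm high, lying on the bench
Things that resemble listed ones, but are neither listed nor needed, are in the scene too. What is shaped like the battery but pink is not meant.

How it is judged:
On the way, in this order (a step that is already met when the one before it is completed fails the run):
1. the charger's catch is pressed and the battery pops out of its lock, still in the charger's rails (x of battery in the frame of charger between -0.09 and -0.007 m and value of joint charger_catch above 0.003 m), for 0.1 s.
2. the battery's nose is between the grinder's rails, not yet home (x of battery in the frame of grinder between -0.09 and -0.022 m and y of battery in the frame of grinder between -0.006 and 0.006 m and z of battery in the frame of grinder below 0.026 m), for 0.1 s.
At the end, for the whole second after the job is handed in: The battery lies in the grinder's bay, nose in, 17 mm short to 16 mm beyond its nominal place along the rails (mount slack included), within 6 mm across and in height and 0.08 rad of straight, at rest, with the grinder's catch sprung up behind it (less than 3 mm down) (x of battery_nose in the frame of grinder above 0.027 m and x of battery in the frame of grinder between -0.017 and 0.016 m and y of battery in the frame of grinder between -0.006 and 0.006 m and z of battery in the frame of grinder between 0.015 and 0.026 m and angle between the x axis of battery and the x axis of grinder, either way round below 0.08 rad and value of joint grinder_catch below 0.003 m and linear speed of battery below 0.01 m/s); the robot touches nothing.
It fails at once if the grinder's rubber end stop is squashed by more than 2 mm (value of joint grinder_stop above 0.002 m).
It fails at once if the battery is rammed or wrenched: more than 90 N in all between it and the grinder or the charger (contact force between battery and grinder above 90 N or contact force between battery and charger above 90 N).
It fails at once if the fingers press on the charger, its catch or the grinder with more than 40 N (contact force between the fingers and charger above 40 N or contact force between the fingers and grinder above 40 N).
It fails at once if a bystander is shifted by more than 30 mm (distance of any of flat_battery, jar, mug, spatula, glass_tile, weight, nippers from where it was at the start of the episode above 0.03 m).
It also fails if it takes over 61 s, if anything falls off the work surface, if the arm or the gripper's body presses on something with over 40 N, if the wrist force passes 120 N, or if a joint passes its speed limit or range.

## Working session

There is one attempt and no reset: what is moved stays moved. The work goes in short steps, Python scripts to look and compute and a tool call to move; the robot and the scene stay as the last step left them, time stands still between calls to the robot, and variables do not carry over. Pictures are saved under pics/ and viewed, at most 10 in all, crops included, and the job is handed in when it is done.

Besides the shell and the picture viewer there is one more tool, called as name(argument=value, ...) on one line, values as JSON. arm_command: Moves the arm, as the interface text tells. Its arguments: {"type":"object","properties":{"delta_pos":{"type":"array"},"twist":{"type":"array"},"gripper":{"type":"array"},"squeeze":{"type":"number"}},"required":["delta_pos","twist","gripper"]}

```bash
ls; mkdir -p pics; cat > h.py <<'E'
import numpy as np, cv2
from plant import *
from scipy.spatial.transform import Rotation as R
def rot(q): return R.from_quat([q[1],q[2],q[3],q[0]]).as_matrix()
def cam(n):
    p=camera_params(n); return p
def pix2plane(p,u,v,z):
    K=np.array(p["K"]);A=rot(p["attitude"]);c=np.array(p["position"])
    d=np.linalg.inv(K)@[u,v,1]; d=A@np.array([d[0],-d[1],-d[2]])
    return c+d*(z-c[2])/d[2]
def proj(p,X):
    K=np.array(p["K"]);A=rot(p["attitude"]);c=np.array(p["position"])
    d=(np.atleast_2d(X)-c)@A; d=d*[1,-1,-1]; q=d@K.T
    return q[:,:2]/q[:,2:]
E
python3 - <<'E'
from h import *
for n in("top","scene"):
    p=camera_params(n);print(p)
    cv2.imwrite(f"pics/{n}0.png",read_camera(n))
    for l in ("battery","charger","charger_catch_pad","grinder","flat_battery"):
        print(n,l,[(np.round(d["bbox"],1).tolist(),round(d["score"],2)) for d in nets.find_in(l,n)][:4])
s=read_state();print(s)
E
```

```text
pics
{'K': array([[406.29681044,   0.        , 257.38612674],
       [  0.        , 406.29681044, 192.81572282],
       [  0.        ,   0.        ,   1.        ]]), 'position': array([ 0.40592562, -0.01634939,  1.30901422]), 'attitude': array([ 0.71493605,  0.02131215, -0.02977981, -0.69823019])}
top battery [([383.1, 166.4, 35.6, 31.6], 0.95), ([334.7, 179.2, 21.2, 29.7], 0.89), ([281.6, 135.5, 23.5, 34.0], 0.88), ([290.5, 231.3, 23.2, 30.3], 0.76)]
top charger [([332.9, 166.8, 52.7, 75.5], 0.58)]
top charger_catch_pad [([321.2, 194.1, 30.6, 11.6], 0.56), ([333.3, 178.9, 16.2, 28.1], 0.46)]
top grinder [([178.9, 144.9, 64.7, 120.7], 0.64)]
top flat_battery [([248.1, 186.9, 31.3, 28.4], 0.72)]
{'K': array([[378.02170879,   0.        , 256.03842317],
       [  0.        , 378.02170879, 189.17058884],
       [  0.        ,   0.        ,   1.        ]]), 'position': array([1.21633421, 0.61754373, 0.77356023]), 'attitude': array([0.36844258, 0.18189363, 0.40648524, 0.81604811])}
scene battery [([193.3, 162.5, 31.5, 28.8], 0.92), ([232.2, 135.1, 26.1, 24.8], 0.88), ([155.8, 156.5, 15.7, 
[... 261 characters left out ...]
 0.55)]
{'time': 0.6, 'qpos': array([-9.26299590e-01,  4.01514305e-02,  8.47934895e-02, -5.34370817e-05,
       -1.61549482e+00, -3.33735740e-01]), 'qd': array([-0.0003395 , -0.0018589 , -0.00102385,  0.00015807,  0.00167041,
       -0.00242157]), 'effort': array([ 1.15232080e-03, -3.67710114e+01,  3.47299790e+01,  6.93028897e+00,
       -9.99596195e-04,  8.43292923e-06]), 'tcp_pos': array([ 0.18351389, -0.57121349,  0.23127466]), 'tcp_rot': array([ 1.03046225e-05, -1.54757203e-01,  9.87952532e-01,  3.74495066e-05]), 'contact_force': array([-0.69095117,  0.45234132, -0.14580832]), 'torque': array([-0.02074401,  0.03035066,  0.00404246]), 'finger_force': 0.0, 'finger_gap': 0.0850515869894401}
```

```bash
python3 - <<'E'
import cv2
a=cv2.imread("pics/top0.png")[60:300,110:430]
cv2.imwrite("pics/top0c.png",cv2.resize(a,None,fx=2.5,fy=2.5,interpolation=cv2.INTER_CUBIC))
a=cv2.imread("pics/scene0.png")[90:330,110:430]
cv2.imwrite("pics/scene0c.png",cv2.resize(a,None,fx=2.5,fy=2.5,interpolation=cv2.INTER_CUBIC))
E
```

```text
(no output)
```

View pics/top0c.png

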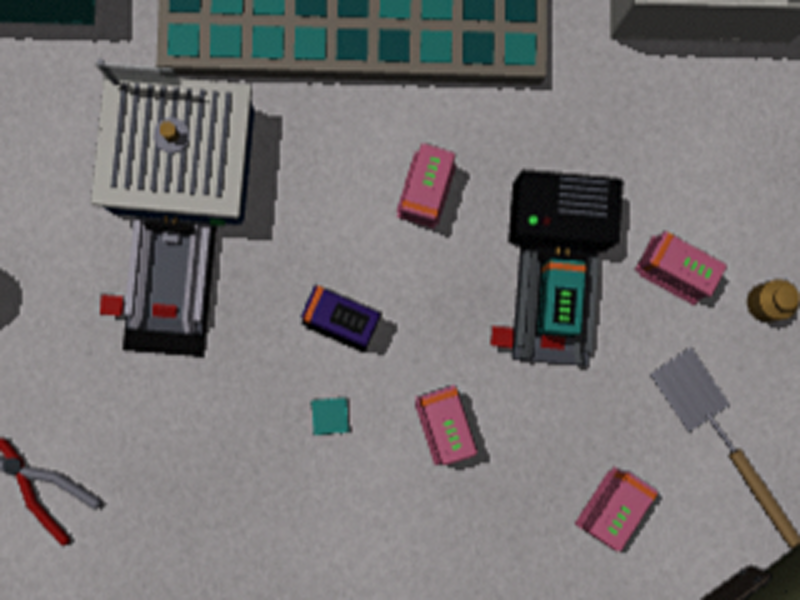

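View pics/scene0c.png

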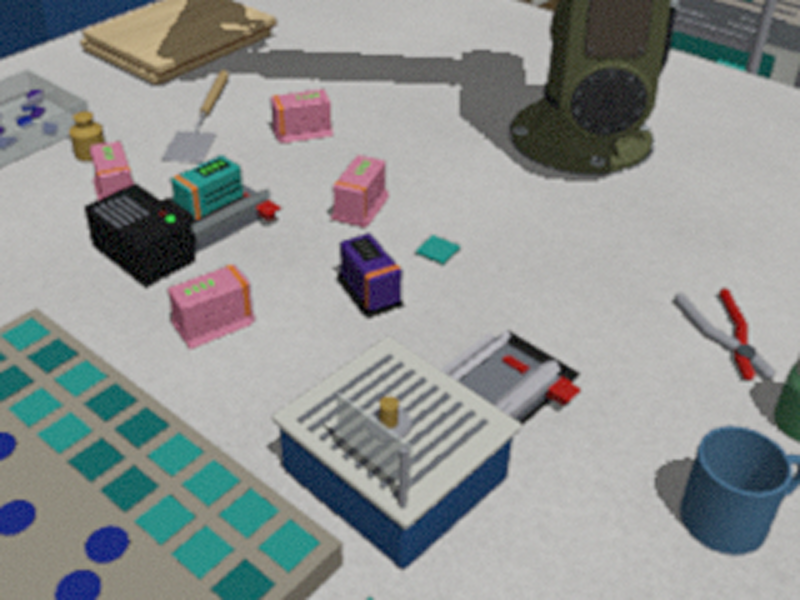

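The top crop shows the charger at right (pad at crop 502,336, teal battery at 564,300) and the grinder at left (pad at 111,305, lid spanning 96-250 × 80-218). I'll do a coarse pose fit first, then look closer with the wrist camera.

```bash
cat >> h.py <<'E'
from scipy.optimize import least_squares
def fit(p,M,P,x0,loss="linear"):
    M=np.array(M,float);P=np.array(P,float)
    def X(q):
        c,s=np.cos(q[2]),np.sin(q[2]); return np.c_[q[0]+c*M[:,0]-s*M[:,1],q[1]+s*M[:,0]+c*M[:,1],M[:,2]]
    f=lambda q:(proj(p,X(q))-P).ravel()
    r=least_squares(f,x0,x_scale=[.01,.01,.1],loss=loss); return r.x,r.fun.reshape(-1,2)
E
python3 - <<'E'
from h import *
p=camera_params("top")
cr=lambda L:[(110+(u+.5)/2.5-.5,60+(v+.5)/2.5-.5) for u,v in L]
ch=fit(p,[(-54,66,31),(43,23,82),(43,-23,82),(-47,-23,82),(-47,23,82),(154,65,70),(154,-65,70)]*np.array(1e-3),cr([(502,336),(545,262),(587,264),(582,337),(540,334),(517,172),(622,180)]),[.45,-.2,0])
gr=fit(p,[(72,91,84),(72,-91,84),(238,91,84),(238,-91,84)]*np.array(1e-3),cr([(94,205),(240,219),(103,78),(252,84)]),[.45,.25,0])
print(ch);print(gr)
print("grinder pad",pix2plane(p,*cr([(111,305)])[0],.031))
w=camera_params("wrist");s=read_state()
A=rot(s["tcp_rot"]);print(A);print(w["K"],A.T@(w["position"]-s["tcp_pos"]),A.T@rot(w["attitude"]))
E
```

```text
(array([ 0.54415394, -0.265739  , -0.05714928]), array([[-0.54165977,  1.43896299],
       [ 0.91756343, -0.53832416],
       [-0.87579975, -0.1104882 ],
       [-0.79633859,  0.01912224],
       [ 0.91671137, -0.00762516],
       [ 0.31691896, -0.50726202],
       [ 0.05065225, -0.26748572]]))
(array([ 0.5627945 ,  0.22246306, -0.04206765]), array([[-0.7563046 ,  1.25844238],
       [ 0.65084037, -0.33788352],
       [ 0.24324089, -1.28595174],
       [-0.13350561,  0.3416784 ]]))
grinder pad [0.52588238 0.29549842 0.031     ]
[[-9.52100416e-01 -3.05785543e-01  8.76979396e-06]
 [-3.05785541e-01  9.52100413e-01  7.71860990e-05]
 [-3.19521176e-05  7.08072407e-05 -9.99999997e-01]]
[[308.30879622   0.         253.61434329]
 [  0.         308.30879622 190.60507392]
 [  0.           0.           1.        ]] [ 0.08445593 -0.00052461 -0.14341363] [[-7.11891230e-04  9.44488207e-01  3.28544549e-01]
 [ 9.99999730e-01  7.31595507e-04  6.36373664e-05]
 [-1.80256974e-04  3.28544506e-01 -9.44488473e-01]]
```

arm_command(delta_pos=[[-3.2, 2.2, 0.8], [-6.5, 4.5, 1.6], [-9.7, 6.7, 2.4], [-13, 9, 3.2], [-16.2, 11.2, 4], [-19.4, 13.4, 4.9], [-22.7, 15.7, 5.7], [-25.9, 17.9, 6.5], [-29.2, 20.2, 7.3], [-32.4, 22.4, 8.1], [-32.4, 22.4, 8.1], [-32.4, 22.4, 8.1]], twist=[[0, 0, 0.05], [0, 0, 0.1], [0, 0, 0.15], [0, 0, 0.2], [0, 0, 0.25], [0, 0, 0.3], [0, 0, 0.34], [0, 0, 0.368], [0, 0, 0.368], [0, 0, 0.368], [0, 0, 0.368], [0, 0, 0.368]], gripper=[0, 0, 0, 0, 0, 0, 0, 0, 0, 0, 0, 0])

```text
time: 1.6
tcp_pos: [0.4242, -0.2572, 0.1498]
tcp_rot: [-0.0, 0.027, 1.0, 0.0]
contact_force: [-0.3, -1.4, 0.0]
finger_gap: 0.0002
finger_force: 0.0
```

```bash
python3 - <<'E'
from h import *
s=read_state();print(s["time"],s["tcp_pos"],s["contact_force"]);p=camera_params("wrist")
im=read_camera("wrist");cv2.imwrite("pics/w1.png",im)
np.save("w1.npy",p,allow_pickle=True)
q=[.544,-.266,-.057];c,sn=np.cos(q[2]),np.sin(q[2])
M=np.array([(-54,66,31),(43,23,82),(43,-23,82),(-47,-23,82),(-47,23,82),(-80,48,35),(-80,-48,35)])*1e-3
print(proj(p,np.c_[q[0]+c*M[:,0]-sn*M[:,1],q[1]+sn*M[:,0]+c*M[:,1],M[:,2]]).round(1).tolist())
cv2.imwrite("pics/w1v.png",cv2.resize(im,(800,600),interpolation=cv2.INTER_CUBIC))
E
```

```text
1.6 [ 0.42420282 -0.25720978  0.14979152] [-0.33634361 -1.43397731  0.01588209]
[[320.2, 248.9], [276.6, 371.2], [226.0, 371.1], [223.1, 287.9], [279.6, 288.1], [303.7, 226.2], [199.7, 225.9]]
```

View pics/w1v.png

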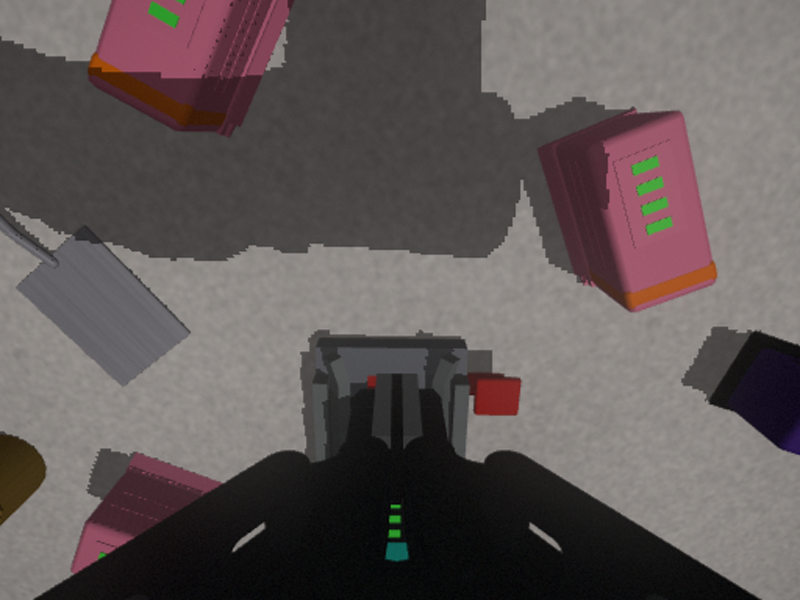

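The wrist view (up in the image = toward the robot) shows the charger mouth at (315-467, 346) and the red pad centred at (498, 396) in 800x600 pixels. That's about 4 mm from the coarse prediction, so I'll segment to refine it.

```bash
python3 - <<'E'
from h import *
p=np.load("w1.npy",allow_pickle=True).item();im=cv2.imread("pics/w1.png").astype(int)
m=((im[...,2]>150)&(im[...,1]<60)&(im[...,0]<70)).astype(np.uint8)
n,l,st,ce=cv2.connectedComponentsWithStats(m)
for i in range(1,n):
    if st[i,4]>30: print(st[i],ce[i],pix2plane(p,*ce[i],.031), cv2.minAreaRect(np.argwhere(l==i)[:,::-1].astype(np.float32)))
# grinder with top camera: red pad blobs
t=cv2.imread("pics/top0.png").astype(int);pt=camera_params("top")
m=((t[...,2]>120)&(t[...,1]<70)&(t[...,0]<70)).astype(np.uint8)
n,l,st,ce=cv2.connectedComponentsWithStats(m)
for i in range(1,n):
    if st[i,4]>15: print(st[i],ce[i],pix2plane(pt,*ce[i],.031))
g=cv2.cvtColor(im.astype(np.uint8),cv2.COLOR_BGR2GRAY)
for v in (222,228,235,250,270,285): print(v,g[v,190:216].tolist(),g[v,284:306].tolist())
s=read_state();A=rot(s["tcp_rot"]);print(A)
E
```

```text
[150 178   9   8  56] [153.75       181.51785714] [0.52643147 0.29662095 0.031     ]
222 [148, 147, 146, 146, 145, 145, 143, 139, 87, 76, 76, 78, 73, 70, 71, 56, 53, 53, 51, 51, 52, 51, 52, 50, 51, 52] [45, 44, 45, 45, 44, 45, 46, 46, 47, 47, 47, 47, 48, 48, 53, 135, 142, 140, 141, 143, 141, 142]
228 [142, 144, 143, 88, 79, 80, 77, 77, 74, 74, 75, 77, 82, 82, 83, 82, 58, 48, 47, 46, 47, 47, 48, 47, 48, 47] [45, 44, 44, 45, 45, 46, 46, 50, 65, 81, 83, 85, 84, 83, 83, 77, 76, 75, 75, 77, 74, 73]
235 [143, 139, 95, 76, 76, 76, 78, 78, 78, 78, 76, 75, 81, 82, 82, 82, 83, 82, 73, 56, 52, 52, 68, 83, 83, 84] [68, 68, 67, 67, 68, 73, 73, 74, 80, 81, 82, 84, 83, 83, 83, 73, 71, 73, 73, 74, 75, 74]
250 [142, 145, 146, 140, 86, 77, 75, 74, 74, 72, 80, 83, 82, 83, 82, 82, 82, 81, 82, 68, 45, 42, 45, 46, 48, 48] [69, 70, 71, 72, 45, 38, 39, 76, 81, 82, 81, 79, 79, 81, 82, 80, 63, 43, 42, 39, 43, 55]
270 [138, 138, 138, 139, 84, 72, 72, 73, 72, 73, 73, 80, 81, 80, 81, 81, 80, 80, 51, 45, 42, 39, 41, 41, 41, 42] [32, 67, 69, 42, 35, 34, 76, 79, 78, 79, 79, 79, 80, 79, 80, 118, 131, 132, 133, 136, 137, 138]
285 [137, 135, 134, 136, 136, 138, 82, 70, 71, 70, 71, 72, 81, 81, 81, 80, 81, 78, 50, 46, 44, 37, 35, 38, 38, 39] [20, 20, 18, 20, 18, 34, 76, 80, 79, 78, 80, 81, 81, 81, 125, 134, 135, 137, 136, 136, 135, 134]
[[-9.98474181e-01  5.52201243e-02 -2.17220257e-04]
 [ 5.52201525e-02  9.98474195e-01 -1.26126688e-04]
 [ 2.09924090e-04 -1.37929178e-04 -9.99999968e-01]]
```

```bash
python3 - <<'E'
from h import *
p=np.load("w1.npy",allow_pickle=True).item();im=cv2.imread("pics/w1.png").astype(int)
m=((im[...,2]-im[...,1]>80)&(im[...,1]<90)).astype(np.uint8); m[:,:290]=0;m[:,345:]=0;m[:,:][:230]=0
n,l,st,ce=cv2.connectedComponentsWithStats(m);i=1+np.argmax(st[1:,4]);print(st[i],ce[i])
print(im[253,290:340,2].tolist());print(im[236:272,318,2].tolist())
s=read_state();A=rot(s["tcp_rot"]);T=np.array(s["tcp_pos"])
f=lambda u,v,z:(A.T@(pix2plane(p,u,v,z)-T)*1000).round(1)
print("pad",f(*ce[i],.031),f(318.7,253.4,.031),"rail ctr",f(249.6,250,.035),f(249.6,270,.035),f(249.5,285,.035),f(298.7,270,.035)-f(200.5,270,.035))
pt=camera_params("top");print(proj(pt,[.5264,.2966,.031]))
E
```

```text
[305 244  28  21 554] [318.18050542 253.99097473]
[38, 76, 80, 79, 78, 81, 79, 79, 79, 80, 119, 133, 133, 98, 81, 110, 126, 126, 126, 126, 126, 126, 126, 125, 126, 127, 126, 126, 128, 128, 127, 127, 128, 127, 128, 128, 128, 129, 129, 128, 129, 128, 123, 139, 142, 143, 142, 140, 138, 138]
[143, 141, 124, 72, 62, 59, 80, 106, 123, 126, 128, 126, 128, 128, 130, 128, 127, 128, 127, 127, 127, 126, 126, 127, 127, 125, 126, 127, 127, 120, 138, 139, 138, 137, 137, 138]
pad [-72.2  63.5 119.3] [-71.5  64.  119.3] rail ctr [-65.6  -2.9 115.3] [-87.6  -3.  115.3] [-104.9   -3.1  115.3] [ 0.1 95.6  0. ]
[[153.75625272 181.52796079]]
```

arm_command(delta_pos=[[-3.6, 3.3, 1], [-7.2, 6.6, 3], [-7.2, 6.6, 7], [-7.2, 6.6, 10], [-7.2, 6.6, 11.2], [-7.2, 6.6, 11.6], [-7.2, 6.6, 12], [-7.2, 6.6, 12.2]], twist=[[0, 0, 0], [0, 0, 0], [0, 0, 0], [0, 0, 0], [0, 0, 0], [0, 0, 0], [0, 0, 0], [0, 0, 0]], gripper=[0, 0, 0, 0, 0, 0, 0, 0])

```text
time: 2.32
tcp_pos: [0.4998, -0.1984, 0.0306]
tcp_rot: [0.001, 0.029, 1.0, -0.001]
contact_force: [-3.2, -0.1, 5.4]
finger_gap: -0.0
finger_force: 2.5
```

arm_command(delta_pos=[[0, 0, 0.2], [0, 0, 0.4], [0, 0, 0.4]], twist=[[0, 0, 0], [0, 0, 0], [0, 0, 0]], gripper=[0, 0, 0])

```text
time: 2.57
tcp_pos: [0.4999, -0.1983, 0.0268]
tcp_rot: [0.002, 0.029, 1.0, -0.001]
contact_force: [-2.5, -2.3, 4.1]
finger_gap: -0.0001
finger_force: 2.0
```

arm_command(delta_pos=[[0, 0, 0], [0, 0, 0], [0, 0, 0]], twist=[[0, 0, 0], [0, 0, 0], [0, 0, 0]], gripper=[0, 0, 0])

```text
time: 2.82
tcp_pos: [0.5, -0.1974, 0.0254]
tcp_rot: [0.001, 0.029, 1.0, -0.0]
contact_force: [0.6, -2.0, 2.0]
finger_gap: -0.0001
finger_force: 1.5
```

arm_command(delta_pos=[[0, 0, 0.15], [0, 0, 0.3], [0, 0, 0.3], [0, 0, 0.3]], twist=[[0, 0, 0], [0, 0, 0], [0, 0, 0], [0, 0, 0]], gripper=[0, 0, 0, 0])

```text
time: 3.15
tcp_pos: [0.4997, -0.1969, 0.0219]
tcp_rot: [0.001, 0.028, 1.0, -0.0]
contact_force: [-0.1, -0.7, 6.1]
finger_gap: -0.0001
finger_force: 3.1
```

```bash
python3 - <<'E'
from h import *
def teal(im):
    im=im.astype(int); m=((im[...,1]-im[...,2]>50)&(im[...,0]-im[...,2]>40)).astype(np.uint8)
    n,l,st,ce=cv2.connectedComponentsWithStats(m)
    return [(st[i].tolist(),ce[i].round(1).tolist()) for i in range(1,n) if st[i,4]>60 and 200<ce[i][0]<420]
a=read_camera("top");b=read_camera("scene");cv2.imwrite("pics/top1.png",a);cv2.imwrite("pics/scene1.png",b)
print(teal(cv2.imread("pics/top0.png")));print(teal(a))
A=cv2.imread("pics/scene0.png")[130:210,160:240];B=b[130:210,160:240]
cv2.imwrite("pics/cmp1.png",cv2.resize(np.hstack([A,B]),None,fx=5,fy=5,interpolation=cv2.INTER_CUBIC))
E
```

```text
[([195, 53, 12, 12, 144], [200.5, 58.5]), ([212, 54, 12, 12, 136], [217.6, 59.2]), ([262, 55, 12, 12, 144], [267.5, 60.5]), ([279, 55, 12, 12, 135], [284.4, 60.9]), ([211, 71, 12, 12, 144], [216.5, 76.5]), ([228, 71, 12, 12, 139], [233.4, 76.7]), ([278, 73, 13, 12, 139], [284.0, 78.4]), ([312, 74, 12, 12, 137], [317.6, 79.2]), ([328, 168, 16, 25, 207], [335.2, 179.1]), ([235, 220, 14, 14, 179], [241.5, 226.1])]
[([195, 53, 12, 12, 144], [200.5, 58.5]), ([212, 53, 12, 13, 149], [217.3, 59.2]), ([229, 55, 11, 11, 101], [234.0, 59.8]), ([246, 55, 11, 11, 92], [250.7, 60.0]), ([262, 55, 12, 12, 144], [267.5, 60.5]), ([279, 55, 12, 13, 148], [284.5, 60.8]), ([296, 56, 11, 11, 67], [300.5, 61.4]), ([211, 71, 12, 12, 144], [216.5, 76.5]), ([228, 71, 12, 13, 147], [233.6, 76.6]), ([245, 72, 11, 12, 92], [250.3, 77.5]), ([262, 73, 11, 11, 87], [267.3, 78.1]), ([278, 72, 13, 13, 145], [283.8, 78.3]), ([312, 73, 12, 13, 150], [317.4, 79.2]), ([296, 74, 11, 11, 72], [300.8, 78.7])]
```

View pics/cmp1.png

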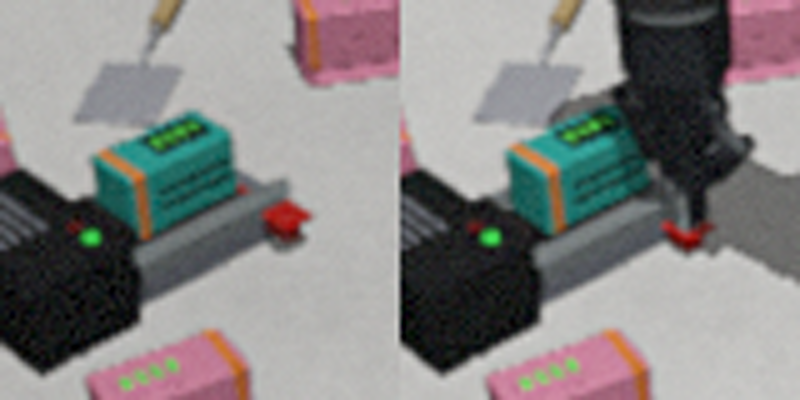

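The battery has popped out of its lock by about 12 mm. The comparison shows it shifted toward the mouth. Next is the grasp.

arm_command(delta_pos=[[0, 0, -4], [0, 0, -8], [0, -1, -9.2], [-2, -4.5, -9.2], [-4, -6.7, -9.2], [-4, -6.7, -9.2], [-4, -6.7, -9.2], [-4, -6.7, -9.2], [-4, -6.7, -6], [-4, -6.7, -3.5], [-4, -6.7, -2.1], [-4, -6.7, -2.1]], twist=[[0, 0, 0], [0, 0, 0], [0, 0, 0], [0, 0, 0], [0, 0, 0], [0, 0, 0], [0, 0, 0], [0, 0, 0], [0, 0, 0], [0, 0, 0], [0, 0, 0], [0, 0, 0]], gripper=[0, 0, 0.5, 1, 1, 1, 1, 1, 1, 1, 1, 1])

```text
time: 4.25
tcp_pos: [0.5326, -0.2644, 0.0381]
tcp_rot: [-0.003, 0.028, 1.0, 0.001]
contact_force: [0.0, 0.4, -0.2]
finger_gap: 0.0849
finger_force: 0.0
```

arm_command(delta_pos=[[0, 0, 0], [0, 0, 0], [0, 0, 0], [0, 0, 0], [0, 0, 0], [0, 0, 0], [0, 0, 0], [0, 0, 0]], twist=[[0, 0, 0], [0, 0, 0], [0, 0, 0], [0, 0, 0], [0, 0, 0], [0, 0, 0], [0, 0, 0], [0, 0, 0]], gripper=[0.7, 0.6, 0.5, 0.4, 0.4, 0.4, 0.4, 0.4], squeeze=40)

```text
time: 4.92
tcp_pos: [0.5363, -0.2665, 0.0445]
tcp_rot: [0.002, 0.028, 1.0, -0.0]
contact_force: [-0.8, 1.1, 6.0]
finger_gap: 0.0457
finger_force: 42.3
```

arm_command(delta_pos=[[0, 0, -0.25], [0.8, 0, -0.25], [2, 0, -0.25], [3.2, 0, -0.25], [4.4, 0, -0.25], [5.6, 0, -0.25], [6.8, 0, -0.25], [8, 0, -0.25], [9.2, 0, -0.25], [10.4, 0, -0.25], [11.6, 0, -0.25], [12.6, 0, -0.25]], twist=[[0, 0, 0], [0, 0, 0], [0, 0, 0], [0, 0, 0], [0, 0, 0], [0, 0, 0], [0, 0, 0], [0, 0, 0], [0, 0, 0], [0, 0, 0], [0, 0, 0], [0, 0, 0]], gripper=[0.4, 0.4, 0.4, 0.4, 0.4, 0.4, 0.4, 0.4, 0.4, 0.4, 0.4, 0.4], squeeze=60)

```text
time: 5.92
tcp_pos: [0.4075, -0.2585, 0.0435]
tcp_rot: [-0.001, 0.029, 1.0, 0.001]
contact_force: [-0.7, -0.5, -4.0]
finger_gap: 0.0454
finger_force: 63.1
```

arm_command(delta_pos=[[0.3, 0, 0], [0.3, 0, 0], [0.3, 0, 0], [0.3, 0, 0]], twist=[[0, 0, 0], [0, 0, 0], [0, 0, 0], [0, 0, 0]], gripper=[0.4, 0.4, 0.4, 0.4])

```text
time: 6.25
tcp_pos: [0.4067, -0.2588, 0.0446]
tcp_rot: [-0.0, 0.029, 1.0, 0.0]
contact_force: [0.3, 0.3, -4.0]
finger_gap: 0.0453
finger_force: 63.1
```

arm_command(delta_pos=[[0, 0, -3], [0, 0, -6], [0, 1, -9], [0.1, 4, -10.6], [0.2, 8, -10.6], [0.3, 12, -10.6], [0.4, 16, -10.6], [0.5, 20, -10.6], [0.5, 24, -10.6], [0.6, 28, -10.6], [0.6, 32, -10.6], [0.6, 35.5, -10.6]], twist=[[0, 0, 0], [0, 0, 0], [0, 0, 0], [0, 0, 0], [0, 0, 0], [0, 0, 0], [0, 0, 0], [0, 0, 0], [0, 0, 0], [0, 0, 0], [0, 0, 0], [0, 0, 0]], gripper=[0.4, 0.4, 0.4, 0.4, 0.4, 0.4, 0.4, 0.4, 0.4, 0.4, 0.4, 0.4])

```text
time: 7.25
tcp_pos: [0.4206, 0.0987, 0.151]
tcp_rot: [0.0, 0.028, 1.0, 0.0]
contact_force: [1.5, 0.3, -3.8]
finger_gap: 0.0451
finger_force: 63.6
```

arm_command(delta_pos=[[0, 0, 0], [0, 0, 0], [0, 0, 0], [0, 0, 0]], twist=[[0, 0, 0], [0, 0, 0], [0, 0, 0], [0, 0, 0]], gripper=[0.4, 0.4, 0.4, 0.4])

```text
time: 7.58
tcp_pos: [0.4209, 0.0953, 0.1508]
tcp_rot: [-0.0, 0.029, 1.0, -0.0]
contact_force: [0.4, 0.4, -3.9]
finger_gap: 0.0453
finger_force: 63.8
```

```bash
python3 - <<'E'
from h import *
s=read_state();p=camera_params("wrist");im=read_camera("wrist");cv2.imwrite("pics/w2.png",im);np.save("w2.npy",dict(p,s=s),allow_pickle=True)
print(s["tcp_pos"],rot(s["tcp_rot"])[:2,0])
cv2.imwrite("pics/w2v.png",cv2.resize(im,(800,600),interpolation=cv2.INTER_CUBIC))
E
```

```text
[0.42086351 0.09527407 0.15075858] [-0.99831425  0.05803969]
```

View pics/w2v.png

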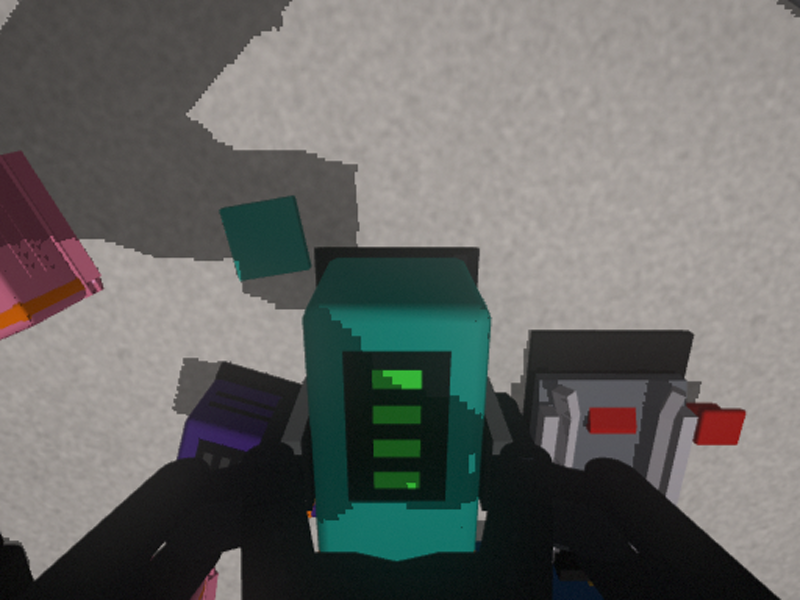

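The grinder bay is at right in the 800x600 view: mouth plate at (528-692, 331), red catch at (612, 420), red pad at (721, 427). The battery sits straight in the fingers. I'll zoom in for the rail edges.

```bash
python3 - <<'E'
from h import *
im=cv2.imread("pics/w2.png")
a=im[205:325,328:488];a=cv2.convertScaleAbs(a,alpha=1.3)
cv2.imwrite("pics/w2c.png",cv2.resize(a,(800,600),interpolation=cv2.INTER_NEAREST))
E
```

```text
(no output)
```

View pics/w2c.png

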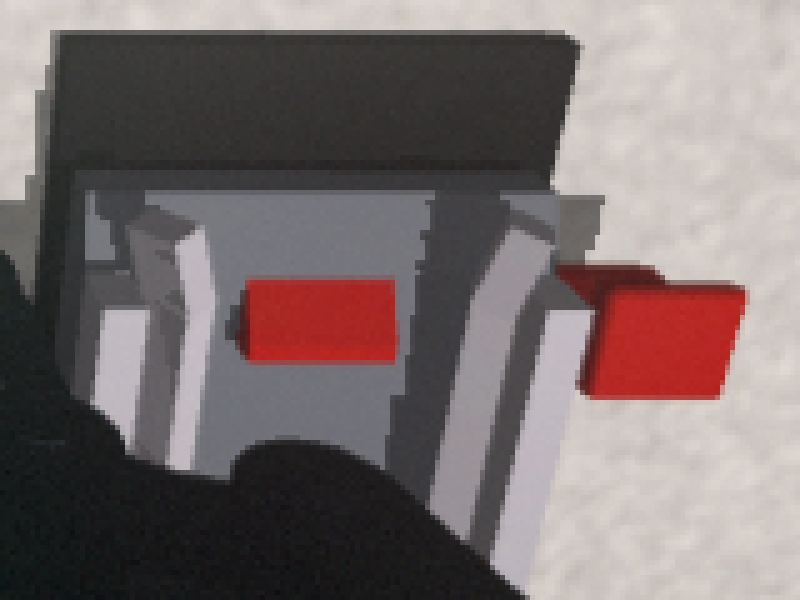

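```bash
python3 - <<'E'
from h import *
d=np.load("w2.npy",allow_pickle=True).item();s=d["s"];A=rot(s["tcp_rot"]);T=np.array(s["tcp_pos"])
f=lambda u,v,z:(A.T@(pix2plane(d,328+u/5-.5,205+v/5-.5,z)-T)*1000)
for n,u,v,z in [("oL",103,312,35),("oR",595,310,35),("iL",150,310,35),("iR",547,310,35),("oL2",92,400,35),("oR2",527,598,35),("iL2",130,455,35),("iR2",490,560,35),("pad",664,342,31),("catch",320,320,26),("catchend",322,362,26),("mouthL",85,190,15),("mouthR",556,190,15),("lipL",210,310,35),("lipR",475,310,35),("lipL2",197,465,35),("lipR2",430,510,35)]:
    print(n,f(u,v,z/1000).round(1))
im=cv2.imread("pics/w2.png").astype(int)
b=cv2.imread("pics/w2.png")
E
```

```text
oL [-84.6  91.6 115.7]
oR [-84.2 187.3 115.7]
iL [-84.1 100.7 115.7]
iR [-84.2 177.9 115.7]
oL2 [-104.9   91.4  115.7]
oR2 [-154.   187.3  115.7]
iL2 [-118.   100.3  115.7]
iR2 [-144.2  177.8  115.7]
pad [-94.2 205.4 119.7]
catch [-92.3 138.7 124.7]
catchend [-102.3  140.6  124.7]
mouthL [-68.8  92.1 135.7]
mouthR [-68.9 188.  135.7]
lipL [-84.1 112.3 115.7]
lipR [-84.2 163.9 115.7]
lipL2 [-120.5  114.2  115.7]
lipR2 [-131.6  163.2  115.7]
```

Rail width checks at 95.7 mm. The bay axis lies at tool y = +139.4 mm with yaw within 0.005 of the tool's, and the true bay origin is about 148 mm ahead.

arm_command(delta_pos=[[0.2, 4, 0], [0.2, 8, 0], [0.2, 12, 0], [0.2, 13.9, 0], [0.2, 13.9, 3], [0.2, 13.9, 6], [0.2, 13.9, 8], [0.2, 13.9, 9.5], [0.2, 13.9, 10.2], [0.2, 13.9, 10.2], [0.2, 13.9, 10.2], [0.2, 13.9, 10.2]], twist=[[0, 0, 0], [0, 0, 0], [0, 0, 0], [0, 0, 0], [0, 0, 0], [0, 0, 0], [0, 0, 0], [0, 0, 0], [0, 0, 0], [0, 0, 0], [0, 0, 0], [0, 0, 0]], gripper=[0.4, 0.4, 0.4, 0.4, 0.4, 0.4, 0.4, 0.4, 0.4, 0.4, 0.4, 0.4])

```text
time: 8.63
tcp_pos: [0.4277, 0.235, 0.0505]
tcp_rot: [0.001, 0.029, 1.0, 0.001]
contact_force: [0.1, 0.1, -2.7]
finger_gap: 0.0456
finger_force: 64.4
```

```bash
python3 - <<'E'
from h import *
d=np.load("w2.npy",allow_pickle=True).item();A=rot(d["s"]["tcp_rot"]);s=read_state()
print((A.T@(s["tcp_pos"]-d["s"]["tcp_pos"])*1000).round(1),s["tcp_pos"],(A.T@rot(s["tcp_rot"])).round(4)[0:2])
E
```

```text
[  1.3 139.9 100.2] [0.42765957 0.23503823 0.05050852] [[ 1.0e+00  3.0e-04 -2.2e-03]
 [-3.0e-04  1.0e+00  2.0e-03]]
```

arm_command(delta_pos=[[0, -0.05, 0.25], [0, -0.05, 0.45], [0, -0.05, 0.45], [-1, -0.05, 0.45], [-2, -0.05, 0.45], [-2.8, -0.05, 0.45], [-3.6, -0.05, 0.45], [-4.4, -0.05, 0.45], [-5.2, -0.05, 0.45], [-5.2, -0.05, 0.45]], twist=[[0, 0, 0], [0, 0, 0], [0, 0, 0], [0, 0, 0], [0, 0, 0], [0, 0, 0], [0, 0, 0], [0, 0, 0], [0, 0, 0], [0, 0, 0]], gripper=[0.4, 0.4, 0.4, 0.4, 0.4, 0.4, 0.4, 0.4, 0.4, 0.4])

```text
time: 9.47
tcp_pos: [0.4795, 0.2315, 0.0448]
tcp_rot: [-0.0, 0.029, 1.0, 0.0]
contact_force: [-2.5, 0.7, 0.8]
finger_gap: 0.0451
finger_force: 65.0
```

```bash
cat > st.py <<'E'
from h import *
d=np.load("w2.npy",allow_pickle=True).item();A=rot(d["s"]["tcp_rot"]);s=read_state()
q=A.T@(s["tcp_pos"]-d["s"]["tcp_pos"])*1000
print("tool",q.round(1),"true x",round(-q[0]-148.2,1),"F tool",(A.T@s["contact_force"]).round(1),"z",s["tcp_pos"][2].round(4),"tq",np.round(s["torque"],2),"gap",s["finger_gap"].round(4),s["time"])
E
python3 st.py
```

```text
Traceback (most recent call last):
  File "st.py", line 4, in <module>
    print("tool",q.round(1),"true x",round(-q[0]-148.2,1),"F tool",(A.T@s["contact_force"]).round(1),"z",s["tcp_pos"][2].round(4),"tq",np.round(s["torque"],2),"gap",s["finger_gap"].round(4),s["time"])
                                                                                                                                                                     ^^^^^^^^^^^^^^^^^^^^^
AttributeError: 'float' object has no attribute 'round'
```

arm_command(delta_pos=[[-0.6, 0, 0], [-1.2, 0, 0], [-1.8, 0, 0], [-2.4, 0, 0], [-3, 0, 0], [-3.6, 0, 0], [-4.2, 0, 0], [-4.8, 0, 0], [-5.4, 0, 0], [-6, 0, 0], [-6.4, 0, 0], [-6.4, 0, 0]], twist=[[0, 0, 0], [0, 0, 0], [0, 0, 0], [0, 0, 0], [0, 0, 0], [0, 0, 0], [0, 0, 0], [0, 0, 0], [0, 0, 0], [0, 0, 0], [0, 0, 0], [0, 0, 0]], gripper=[0.4, 0.4, 0.4, 0.4, 0.4, 0.4, 0.4, 0.4, 0.4, 0.4, 0.4, 0.4])

```text
time: 10.47
tcp_pos: [0.5437, 0.2278, 0.0447]
tcp_rot: [0.001, 0.029, 1.0, 0.0]
contact_force: [-0.8, 2.0, 1.2]
finger_gap: 0.0454
finger_force: 65.3
```

```bash
sed -i 's/s\["finger_gap"\].round(4)/round(s["finger_gap"],4)/' st.py; python3 st.py
```

```text
tool [-115.   139.5  106. ] true x -33.2 F tool [ 0.9  2.  -1.2] z 0.0447 tq [ 0.46 -0.    0.03] gap 0.0454 10.4667
```

arm_command(delta_pos=[[-0.4, 0, 0], [-0.8, 0, 0], [-1.2, 0, 0], [-1.5, 0, 0], [-1.8, 0, 0], [-1.8, 0, 0]], twist=[[0, 0, 0], [0, 0, 0], [0, 0, 0], [0, 0, 0], [0, 0, 0], [0, 0, 0]], gripper=[0.4, 0.4, 0.4, 0.4, 0.4, 0.4])

```text
time: 10.97
tcp_pos: [0.561, 0.2268, 0.0448]
tcp_rot: [0.0, 0.029, 1.0, 0.0]
contact_force: [-2.2, 2.5, 3.7]
finger_gap: 0.0455
finger_force: 65.3
```

arm_command(delta_pos=[[-0.2, 0, 0], [-0.4, 0, 0], [-0.6, 0, 0], [-0.6, 0, 0]], twist=[[0, 0, 0], [0, 0, 0], [0, 0, 0], [0, 0, 0]], gripper=[0.4, 0.4, 0.4, 0.4])

```text
time: 11.3
tcp_pos: [0.5665, 0.2264, 0.0448]
tcp_rot: [0.0, 0.029, 1.0, 0.0]
contact_force: [-4.6, 1.9, 3.9]
finger_gap: 0.0451
finger_force: 65.7
```

```bash
python3 st.py
```

```text
tool [-137.8  139.4  105.9] true x -10.4 F tool [ 4.7  1.6 -3.9] z 0.0448 tq [ 0.54  1.72 -0.  ] gap 0.0451 11.3
```

arm_command(delta_pos=[[-0.1, 0, 0], [-0.2, 0, 0], [-0.3, 0, 0], [-0.3, 0, 0]], twist=[[0, 0, 0], [0, 0, 0], [0, 0, 0], [0, 0, 0]], gripper=[0.4, 0.4, 0.4, 0.4])

```text
time: 11.63
tcp_pos: [0.5672, 0.2265, 0.0449]
tcp_rot: [-0.002, 0.029, 1.0, -0.0]
contact_force: [-16.7, 2.1, 11.9]
finger_gap: 0.0452
finger_force: 66.6
```

arm_command(delta_pos=[[-0.1, 0, 0], [-0.2, 0, 0], [-0.2, 0, 0], [-0.2, 0, 0]], twist=[[0, 0, 0], [0, 0, 0], [0, 0, 0], [0, 0, 0]], gripper=[0.4, 0.4, 0.4, 0.4])

```text
time: 11.97
tcp_pos: [0.569, 0.2264, 0.0449]
tcp_rot: [-0.002, 0.029, 1.0, -0.0]
contact_force: [-18.0, 3.3, 12.5]
finger_gap: 0.0452
finger_force: 66.5
```

arm_command(delta_pos=[[-0.1, 0, 0], [-0.15, 0, 0], [-0.15, 0, 0], [-0.15, 0, 0]], twist=[[0, 0, 0], [0, 0, 0], [0, 0, 0], [0, 0, 0]], gripper=[0.4, 0.4, 0.4, 0.4])

```text
time: 12.3
tcp_pos: [0.5703, 0.2263, 0.045]
tcp_rot: [-0.002, 0.029, 1.0, -0.0]
contact_force: [-19.7, 4.4, 13.1]
finger_gap: 0.0454
finger_force: 66.5
```

arm_command(delta_pos=[[-0.1, 0, -0.05], [-0.15, 0, -0.1], [-0.15, 0, -0.1], [-0.15, 0, -0.1]], twist=[[0, 0, 0], [0, 0, 0], [0, 0, 0], [0, 0, 0]], gripper=[0.4, 0.4, 0.4, 0.4])

```text
time: 12.63
tcp_pos: [0.5713, 0.2263, 0.045]
tcp_rot: [-0.003, 0.029, 1.0, -0.0]
contact_force: [-18.2, 3.2, 10.3]
finger_gap: 0.0453
finger_force: 66.0
```

arm_command(delta_pos=[[-0.1, 0, 0], [-0.15, 0, 0], [-0.15, 0, 0], [-0.15, 0, 0]], twist=[[0, 0, 0], [0, 0, 0], [0, 0, 0], [0, 0, 0]], gripper=[0.4, 0.4, 0.4, 0.4])

```text
time: 12.97
tcp_pos: [0.5727, 0.2262, 0.0451]
tcp_rot: [-0.003, 0.029, 1.0, -0.0]
contact_force: [-20.3, 4.1, 10.6]
finger_gap: 0.045
finger_force: 66.2
```

arm_command(delta_pos=[[-0.1, 0, 0], [-0.15, 0, 0], [-0.15, 0, 0], [-0.15, 0, 0]], twist=[[0, 0, 0], [0, 0, 0], [0, 0, 0], [0, 0, 0]], gripper=[0.4, 0.4, 0.4, 0.4])

```text
time: 13.3
tcp_pos: [0.574, 0.2262, 0.0451]
tcp_rot: [-0.003, 0.029, 1.0, -0.0]
contact_force: [-20.5, 2.8, 11.2]
finger_gap: 0.0453
finger_force: 66.2
```

arm_command(delta_pos=[[0, 0, -0.1], [-0.05, 0, -0.2], [-0.1, 0, -0.2], [-0.1, 0, -0.2]], twist=[[0, 0, 0], [0, 0, 0], [0, 0, 0], [0, 0, 0]], gripper=[0.4, 0.4, 0.4, 0.4])

```text
time: 13.63
tcp_pos: [0.5742, 0.2262, 0.0452]
tcp_rot: [-0.005, 0.029, 1.0, -0.0]
contact_force: [-19.2, 3.9, 4.9]
finger_gap: 0.0454
finger_force: 65.6
```

arm_command(delta_pos=[[-0.1, 0, 0], [-0.15, 0, 0], [-0.15, 0, 0], [-0.15, 0, 0]], twist=[[0, 0, 0], [0, 0, 0], [0, 0, 0], [0, 0, 0]], gripper=[0.4, 0.4, 0.4, 0.4])

```text
time: 13.97
tcp_pos: [0.5756, 0.2262, 0.0452]
tcp_rot: [-0.005, 0.029, 1.0, -0.0]
contact_force: [-19.8, 4.3, 5.8]
finger_gap: 0.0454
finger_force: 65.7
```

arm_command(delta_pos=[[-0.1, 0, 0], [-0.1, 0, 0], [-0.1, 0, 0]], twist=[[0, 0, 0], [0, 0, 0], [0, 0, 0]], gripper=[0.4, 0.4, 0.4])

```text
time: 14.22
tcp_pos: [0.5765, 0.2261, 0.0452]
tcp_rot: [-0.005, 0.029, 1.0, -0.0]
contact_force: [-19.6, 5.2, 5.7]
finger_gap: 0.0456
finger_force: 65.7
```

arm_command(delta_pos=[[-0.1, 0, 0], [-0.1, 0, 0], [-0.1, 0, 0]], twist=[[0, 0, 0], [0, 0, 0], [0, 0, 0]], gripper=[0.4, 0.4, 0.4])

```text
time: 14.47
tcp_pos: [0.5776, 0.226, 0.0452]
tcp_rot: [-0.005, 0.029, 1.0, -0.0]
contact_force: [-19.4, 5.5, 6.1]
finger_gap: 0.0451
finger_force: 65.6
```

arm_command(delta_pos=[[-0.1, 0, 0], [-0.1, 0, 0], [-0.1, 0, 0]], twist=[[0, 0, 0], [0, 0, 0], [0, 0, 0]], gripper=[0.4, 0.4, 0.4])

```text
time: 14.72
tcp_pos: [0.5785, 0.226, 0.0452]
tcp_rot: [-0.005, 0.029, 1.0, -0.0]
contact_force: [-19.8, 5.6, 4.7]
finger_gap: 0.0453
finger_force: 65.6
```

```bash
python3 st.py; python3 - <<'E'
from h import *
b=read_camera("scene");cv2.imwrite("pics/s2.png",b);a=read_camera("top");cv2.imwrite("pics/t2.png",a)
w=read_camera("wrist");cv2.imwrite("pics/w3.png",w)
B=cv2.resize(b[200:290,230:350],(533,400),interpolation=cv2.INTER_CUBIC)
cv2.imwrite("pics/v2.png",np.vstack([np.hstack([B,np.zeros((400,267,3),np.uint8)]),np.hstack([cv2.resize(a[110:210,140:240],(200,200)),cv2.resize(w[:],(267,200)),np.zeros((200,333,3),np.uint8)])]))
E
```

```text
tool [-149.8  139.6  105.5] true x 1.6 F tool [20.1  4.4 -4.7] z 0.0452 tq [ 1.85  6.66 -0.7 ] gap 0.0453 14.7167
```

View pics/v2.png

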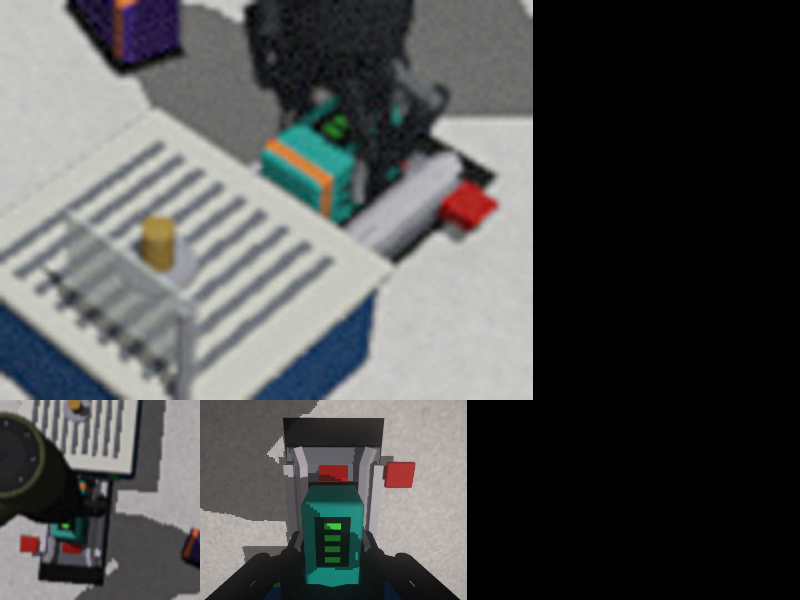

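The view shows the battery deep in the grinder bay. The wrist picture shows the red catch just behind its rear edge. I'll zoom in there.

```bash
python3 - <<'E'
from h import *
w=cv2.imread("pics/w3.png");a=cv2.convertScaleAbs(w[20:170,150:350],alpha=1.3)
cv2.imwrite("pics/w3c.png",cv2.resize(a,(800,600),interpolation=cv2.INTER_NEAREST))
p=camera_params("wrist");s=read_state();A=rot(s["tcp_rot"]);T=np.array(s["tcp_pos"])
np.save("w3.npy",dict(p,s=s),allow_pickle=True)
E
```

```text
(no output)
```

View pics/w3c.png

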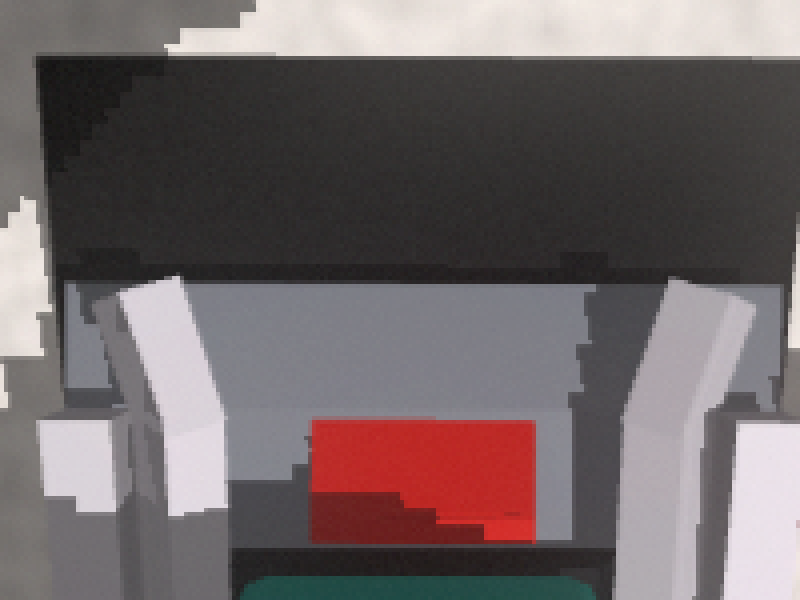

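```bash
python3 - <<'E'
from h import *
def g(fn,ox,oy,k):
    d=np.load(fn,allow_pickle=True).item();s=d["s"];A=rot(np.load("w2.npy",allow_pickle=True).item()["s"]["tcp_rot"]);T=np.array(np.load("w2.npy",allow_pickle=True).item()["s"]["tcp_pos"])
    return lambda u,v,z:(A.T@(pix2plane(d,ox+u/k-.5,oy+v/k-.5,z/1000)-T)*1000*[-1,1,1]+[-148.2,-139.4,0])[:2].round(1)
f=g("w2.npy",328,205,5);h=g("w3.npy",150,20,4)
for z in (26,20): print("w2 catch",z,f(246,362,z),f(396,362,z),f(246,280,z),f(396,280,z)); print("w3",h(312,545,z),h(536,545,z),h(312,420,z),h(536,420,z))
print("rail end",f(595,310,35),h(736,422,35),h(40,420,35),"foot rear",h(400,548,30),h(400,548,20),h(400,548,22))
w=cv2.imread("pics/w3.png").astype(int);m=((w[...,2]-w[...,1]>60)).astype(np.uint8);n,l,st,ce=cv2.connectedComponentsWithStats(m)
hh=g("w3.npy",0.5,0.5,1)
for i in range(1,n):
    if st[i,4]>100:print(st[i],[hh(*ce[i],z).tolist() for z in(31,25)])
E
```

```text
w2 catch 26 [-45.9 -14.3] [-45.9  16.3] [-65.2 -16.8] [-65.1  13.2]
w3 [-46.1 -14.2] [-46.1  16. ] [-62.6 -13.7] [-62.6  15.5]
w2 catch 20 [-41.7 -11.5] [-41.7  19.8] [-61.4 -14.1] [-61.4  16.6]
w3 [-44.8 -14.7] [-44.8  16.6] [-61.9 -14.2] [-61.9  16. ]
rail end [-64.   47.9] [-63.4  39.3] [-63.7 -46.5] foot rear [-46.5  -2.3] [-44.3  -2.4] [-44.8  -2.4]
[ 356  119   57   50 2549] [[-53.5, 66.7], [-52.5, 69.3]]
[ 228  125   56   31 1354] [[-56.9, 2.4], [-55.9, 2.5]]
```

Pad height and catch width both suggest the catch is up, with the battery at x ≈ -1.5. I'll pull back gently to test the latch.

arm_command(delta_pos=[[0.1, 0, 0], [0.2, 0, 0], [0.2, 0, 0], [0.2, 0, 0]], twist=[[0, 0, 0], [0, 0, 0], [0, 0, 0], [0, 0, 0]], gripper=[0.4, 0.4, 0.4, 0.4])

```text
time: 15.2
tcp_pos: [0.5783, 0.2259, 0.0451]
tcp_rot: [-0.003, 0.029, 1.0, -0.0]
contact_force: [-10.3, 3.4, -0.7]
finger_gap: 0.045
finger_force: 64.8
```

arm_command(delta_pos=[[0.1, 0, 0], [0.2, 0, 0], [0.2, 0, 0], [0.2, 0, 0]], twist=[[0, 0, 0], [0, 0, 0], [0, 0, 0], [0, 0, 0]], gripper=[0.4, 0.4, 0.4, 0.4])

```text
time: 15.53
tcp_pos: [0.5774, 0.2259, 0.045]
tcp_rot: [-0.002, 0.029, 1.0, 0.0]
contact_force: [-4.4, 3.9, -5.2]
finger_gap: 0.0451
finger_force: 64.2
```

arm_command(delta_pos=[[0.1, 0, 0], [0.2, 0, 0], [0.2, 0, 0], [0.2, 0, 0]], twist=[[0, 0, 0], [0, 0, 0], [0, 0, 0], [0, 0, 0]], gripper=[0.4, 0.4, 0.4, 0.4])

```text
time: 15.87
tcp_pos: [0.5763, 0.2258, 0.0453]
tcp_rot: [-0.001, 0.029, 1.0, 0.0]
contact_force: [2.7, 5.8, -13.7]
finger_gap: 0.0452
finger_force: 63.6
```

arm_command(delta_pos=[[0.05, 0, 0.15], [0.15, 0, 0.2], [0.2, 0, 0.2], [0.2, 0, 0.2]], twist=[[0, 0, 0], [0, 0, 0], [0, 0, 0], [0, 0, 0]], gripper=[0.4, 0.4, 0.4, 0.4])

```text
time: 16.2
tcp_pos: [0.5761, 0.2259, 0.0455]
tcp_rot: [0.001, 0.029, 1.0, 0.001]
contact_force: [5.9, 4.2, -10.9]
finger_gap: 0.0453
finger_force: 63.9
```

It holds against the pull, so it's latched. Next I relax, open and lift off.

arm_command(delta_pos=[[-0.2, 0, 0.2], [-0.3, 0, 0.3], [-0.3, 0, 0.3], [-0.3, 0, 0.1], [-0.3, 0, 0], [-0.3, 0, 0], [-0.3, 0, 0], [-0.3, 0, 0], [-0.3, 0, -2], [-0.3, 0, -5], [-0.3, 0, -8], [-0.3, 0, -11]], twist=[[0, 0, 0], [0, 0, 0], [0, 0, 0], [0, 0, 0], [0, 0, 0], [0, 0, 0], [0, 0, 0], [0, 0, 0], [0, 0, 0], [0, 0, 0], [0, 0, 0], [0, 0, 0]], gripper=[0.4, 0.4, 0.4, 0.6, 0.8, 1, 1, 1, 1, 1, 1, 1])

```text
time: 17.2
tcp_pos: [0.5779, 0.2251, 0.1565]
tcp_rot: [-0.0, 0.029, 1.0, -0.0]
contact_force: [0.4, 1.0, 1.2]
finger_gap: 0.0853
finger_force: 0.0
```

arm_command(delta_pos=[[2, 0, -2], [5, 0, -2], [8, 0, -2], [8, 0, -2], [8, 0, -2]], twist=[[0, 0, 0], [0, 0, 0], [0, 0, 0], [0, 0, 0], [0, 0, 0]], gripper=[1, 1, 1, 1, 1])

```text
time: 17.62
tcp_pos: [0.4974, 0.2302, 0.1761]
tcp_rot: [0.001, 0.028, 1.0, 0.0]
contact_force: [0.9, 0.1, -0.3]
finger_gap: 0.0856
finger_force: 0.0
```

```bash
python3 - <<'E'
from h import *
w=read_camera("wrist");b=read_camera("scene");cv2.imwrite("pics/w4.png",w);cv2.imwrite("pics/s4.png",b)
cv2.imwrite("pics/v4.png",np.vstack([cv2.resize(w,(400,300)),cv2.resize(b[200:290,230:350],(400,300),interpolation=cv2.INTER_CUBIC)]))
E
```

```text
(no output)
```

View pics/v4.png

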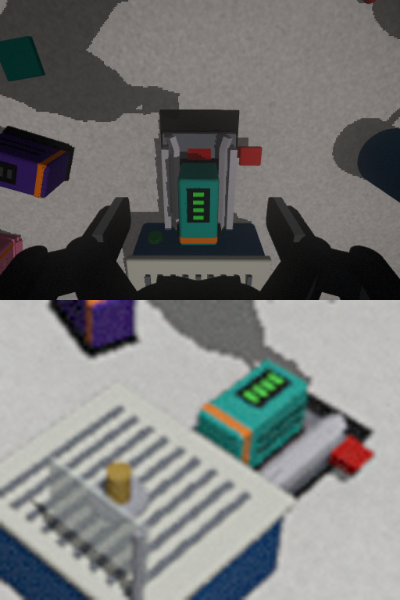

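The battery sits home in the grinder with the red catch visible behind it, the pad is up, and the gripper is clear. Handing in.

```bash
python3 -c "
from plant import job
print(job.finish_job())"
```

```text
the job is handed in; nothing more can be done
None
```

The teal battery is out of the charger and latched in the grinder: a gentle pull confirmed the catch holds it. The arm has let go and moved clear, and the job is handed in; no verdict was shown.

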